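Close and clamp the loaded sample chamber

ROBOT

A 6-joint arm with a two-finger parallel gripper is mounted at the origin on the work surface. World frame = base frame: x ahead of the robot, y to its left, z up, the work surface at z = 0. Lengths are in mm, angles in rad, forces in N, time in s.
With the tool pointing down it reaches from about 400 to 925 mm from the base axis. Payload 12.5 kg.
Tool frame: the origin (TCP) lies at the very end of the fingers, on their centre line; the grasp point (between the pads) lies behind it (env.grip_depth is the z of the grasp point in the tool frame, in mm); z points along the fingers, y is the line along which they close (so a half turn about z gives the same grasp; the last joint's range is limited). The gripper opens to 95 mm and grips with 3 to 60 N. Pads are 20 mm wide; open, the fingers measure 119 mm over their backs; the gripper's body (75 mm by 180 mm) begins 59 mm behind the grasp point.
Start: joints at [1.002, 0.491, 1.559, -0, 1.092, -0.106], TCP at [279.022, 559.28, 214.661] pointing down, gripper open.
Joint ranges: [-3.1, 3.1], [-0.84, 2.19], [0.05, 2.79], [-1.13, 4.28], [0.06, 2.93], [-2.69, 2.69]. Speed limits (rad/s): [2.22, 2.22, 2.79, 3.14, 3.14, 3.14].

INTERFACE

Orientations are given as [roll, pitch, yaw] about the fixed x, y, z axes, in that order (R = Rz(yaw) Ry(pitch) Rx(roll)).
In Python, from cell import env, optics gives the robot as it stands.
- The arm moves only by the tool step_arm, never from a script. Its argument "moves" is a list of rows, each an object of numbers: "tx", "ty", "tz": the shift along the tool's x, y, z in mm; "roll": the turn about the tool's z in rad. In form: [{"tx": .., "ty": .., "tz": .., "roll": ..}, ...]. A call has 1 to 12 rows; each row is the pose to reach, as a shift and turn from the pose commanded when the call began, along the tool's axes at that moment; what a row does not reach only later rows make up. A row lasts 1/12 s, in which the tool goes at most 41.7 mm and 7.16 degrees, less where a joint would pass 70% of its speed; a pose out of reach is approached as far as the arm can. A call with a gripper value outside its range is refused whole. "grip" is the finger opening in mm, from 0 to 95.1, set as the call begins (left out, the last holds). The fingers move at their own pace and stop on an object; the grip force is fixed at half the most. Time passes only in rows, so rows that repeat a pose let the fingers close. It gives the time, the measured TCP pose, the force, the opening and the grip force at its end, in the units of the state.
- env.state(): the state, without advancing time (a new reading comes with each control period).
- optics.read_camera(name): name is "side" or "top" or "wrist"; returns a dict with "pixels" (420x560x3 uint8, blue, green, red), "mtx" (3x3 intrinsics, pixels), "dist" ([k1, k2, p1, p2, k3] as OpenCV has them; the pictures are not rectified), "view" (4x4, takes a point from world to camera coordinates). Camera axes: x right, y down, z forward; pixel columns grow to the right and rows downward; lengths in mm; the calibration is good to about 2 mm. A picture is of the moment at which its call begins. There is no depth.
- env.job_done(): hands the job in; it is judged then, once.
The state is a dict: "t": time; "joints": joint angles; "qvel": joint speeds; "tau": joint torques, N m; "eef_pos": TCP position; "tcp_rot": TCP orientation; "ft_force": force on the tool from outside, world axes, zero at the start; "moment": the same for the moment, N m; "opening": opening from 0.0 (shut) to 1.0 (fully open); "grip_force": force on a finger pad.
Only numpy, scipy, OpenCV 4.12 (cv2) and the standard library are available. Lean on these libraries where they do the work, as an engineer would, in place of code of your own. Each camera call takes 0.05 s, during which the arm holds its last target. There are 200 camera calls.

TASK

The sample chamber has just been loaded: close it up. Swing its clamp up and right back out of the way, set the loose lid into the chamber's mouth so that its plug has dropped in all round and lies on the samples, then swing the clamp back over and press its bar down until both sprung feet hold the lid firmly and the clamp stays down by itself, without crushing the glass vials underneath. Leave the bottle on the balance, the timer and the beaker where they are.

Things in the scene. Friction and masses are not known exactly. Their poses are not given: they have to be found in the camera images.
- cell: the sample chamber, fixed: a white open-topped box, 97 (x) x 121 (y) x 70 mm high, on a foot plate 8 mm thick (x -80 to +90, y +-75). Origin at the centre of its underside, z up; x points from the clamp's bar (front) to its hinge (back). Two steel hinge brackets stand behind the box at x 62 to 82, y +-51 to 59, up to 100 mm high
- cell_mouth (a point): centre of the chamber's mouth, level with the rim, 70 mm above the bench; the mouth is 79 (x) x 103 (y) mm, walls 9 mm; axes as cell. Inside stands a block of capped glass vials, its top 8 to 14 mm below the rim, different each time
- lid: loose lid, 0.17 to 0.35 kg, right way up on the bench, 54 mm high. From below: rubber plug 72 (x) x 96 (y) x 5 mm, then 76 x 100 x 9 mm, aluminium plate 96 x 120 x 8 mm, black grip fin on top. Origin at the centre of the plug's underside, z up. Goes in with its y along the chamber's y, either way round; 1.5 mm play a side (3.5 mm for the lowest 5 mm)
- lid_plate (a point): centre of the top of the lid's plate, 22 mm above the lid's origin. Lid properly in: it lies on the vials, its origin 8 to 14 mm below the rim (this point 8 to 14 mm above the rim). Lid hanging on the rim: its origin is at most 5 mm below the rim
- lid_grip (a point): point in the lid's upright grip fin, 45 mm above the lid's origin; the fin is 14 (x) x 50 (y) mm and 32 mm high, its top 9 mm above this point, the plate 23 mm below it
- clamp (a joint): angle of the clamp, rad: 0 = level over the chamber, bar in front; grows as the bar swings up and back; 1.57 upright, stop at 2.1; beyond 1.85 the feet are clear of the lid's way. A steel U: two arms 10 x 10 mm, 86 mm apart, joined by the bar. Stiff friction hinge: it stays where it is left, about 6 N at the bar moves it. The feet meet the lid at 0.14 to 0.22 rad, depending on the vials
- clamp_foot (a point): between the tips of the clamp's two rubber-tipped sprung feet (y +-43 mm), 72 mm from the hinge, 24 mm below the arms' centre line; 5 mm spring travel, 2.5 N/mm together. With the springs the force needed at the bar grows from 5 to about 11 N, then steeply. Pressed to 10 to 14 N at the bar, friction keeps 7 to 14 N on the lid; 20 N at the bar crushes the vials
- clamp_bar (a point): middle of the clamp's cross bar: steel, 14 mm diameter, 106 mm long along the chamber's y, 166 mm from the hinge; clamp level: 94 mm in front of the chamber's centre, 45 mm in front of the box, 92 mm above the bench
- clamp_hinge (a point): middle of the clamp's hinge axis, which runs along the chamber's y: 72 mm behind the chamber's centre (+x), 92 mm above the bench
- bottle: bystander: closed glass bottle, 70 mm diameter, 130 mm high, standing on the pan (60 mm high) of the white balance; origin at its underside
- balance: bystander, fixed: white balance 170 x 150 x 60 mm, origin at its underside
- timer: bystander: white upright timer 22 x 66 x 58 mm, origin at its underside
- beaker: bystander: glass beaker, 68 mm diameter, 85 mm high, origin at its underside
Not all that is in view belongs to the job. What is shaped like the lid but red is not meant. Leave any green look-alike of the cell alone.

How it is judged (in metres and radians):
On the way, in this order (a step that is already met when the one before it is completed fails the run):
1. the clamp is swung back out of the way (beyond 1.2 rad) (value of joint clamp above 1.2 rad), for 0.1 s.
2. the lid is down in the chamber's mouth, its plug entered all round (origin at least 6.5 mm below the rim) (z of lid in the frame of cell between 0.05 and 0.0635 m and horizontal distance between lid and cell_mouth below 0.006 m and angle between the x axis of lid and the x axis of cell, either way round below 0.12 rad and angle between lid's own z axis and vertical below 0.02 rad), for 0.2 s.
At the end, for the whole second after the job is handed in: The lid is level in the chamber's mouth (centred within 6 mm, its origin at least 6.5 mm below the rim, turned and tilted less than 0.12 and 0.02 rad) and at rest, and the clamp, below 0.3 rad and released, presses on it with more than 4 N (all of step 2 and contact force between clamp and lid above 4 N and value of joint clamp below 0.3 rad and linear speed of lid below 0.01 m/s and velocity of joint clamp below 0.03 rad/s); the robot touches nothing.
It fails at once if the lowered clamp presses on the lid with more than 40 N and crushes the vials (about 22 N at the bar) (contact force between clamp and lid above 40 N and value of joint clamp below 0.4 rad).
It fails at once if the bottle is moved more than 30 mm (distance of bottle from where it was at the start of the episode above 0.03 m).
It fails at once if the timer is moved more than 30 mm (distance of timer from where it was at the start of the episode above 0.03 m).
It fails at once if the beaker is moved more than 30 mm (distance of beaker from where it was at the start of the episode above 0.03 m).
It also fails if it takes over 72 s, if anything falls off the work surface, if the arm or the gripper's body presses on something with over 40 N, if the wrist force passes 120 N, or if a joint passes its speed limit or range.

## Working session

There is one attempt and no reset: what is moved stays moved. The work goes in short steps, Python scripts to look and compute and a tool call to move; the robot and the scene stay as the last step left them, time stands still between calls to the robot, and variables do not carry over. Pictures are saved under pics/ and viewed, at most 10 in all, crops included, and the job is handed in when it is done.

Besides the shell and the picture viewer there is one more tool, called after "Request:" by a JSON object that holds its "op" and its "data", one argument or row to a line. step_arm: Moves the arm, as the interface text tells. Its arguments: {"type":"object","properties":{"moves":{"type":"array"},"grip":{"type":"number"}},"required":["moves"]}

```bash
ls; mkdir -p pics; python3 - <<'E'
from cell import env, optics
import cv2,numpy as np,pickle
d={n:optics.read_camera(n) for n in("side","top","wrist")}
pickle.dump(d,open('d0.pkl','wb'))
for n in d:
    cv2.imwrite(f'pics/{n}0.png',d[n]['pixels']); print(n,d[n]['mtx'].tolist(),d[n]['dist'],np.linalg.inv(d[n]['view']).round(3).tolist())
print(env.state(),env.grip_depth)
E
```

```text
pics
side [[533.8181344677564, 0.0, 283.7350217129659], [0.0, 533.8181344677564, 204.2015440024471], [0.0, 0.0, 1.0]] [-0.17876404  0.          0.          0.          0.        ] [[0.877, -0.335, 0.344, 28.994], [-0.48, -0.6, 0.64, -993.695], [-0.007, -0.727, -0.687, 1152.481], [0.0, 0.0, 0.0, 1.0]]
top [[381.2738802050688, 0.0, 286.4578617173615], [0.0, 381.2738802050688, 209.05198535927468], [0.0, 0.0, 1.0]] [0.02474659 0.         0.         0.         0.        ] [[-0.003, -0.992, 0.126, 456.909], [-1.0, 0.006, 0.022, -24.967], [-0.022, -0.125, -0.992, 996.74], [0.0, 0.0, 0.0, 1.0]]
wrist [[331.8957879580289, 0.0, 281.2189381606381], [0.0, 331.8957879580289, 204.58266496908794], [0.0, 0.0, 1.0]] [-0.07970977  0.          0.          0.          0.        ] [[0.446, 0.87, 0.209, 220.214], [0.895, -0.433, -0.105, 588.155], [-0.001, 0.234, -0.972, 383.798], [0.0, 0.0, 0.0, 1.0]]
{'t': 0.15, 'joints': array([ 1.00237742e+00,  4.91428381e-01,  1.55932632e+00, -1.02922939e-06,
        1.09168729e+00, -1.05617022e-01]), 'qvel': array([-1.82655982e-03, -3.18491600e-03, -2.82080591e-03, -9.45023930e-05,
        5.46627478e-04, -4.12583467e-04]), 'tau': array([ 2.25621145e-03, -6.12888980e+01, -2.58279008e+01,  6.93012262e-02,
        4.73608926e-02, -1.18077687e-04]), 'eef_pos': array([278.92667887, 559.10448257, 214.18565079]), 'tcp_rot': array([-3.14074795e+00, -8.86299735e-05,  2.67879121e+00]), 'ft_force': array([0.62649844, 0.43151846, 0.62583251]), 'moment': array([-0.02604756, -0.03254763, -0.00647122]), 'grip_force': 0.0, 'opening': 1.0035537231875604} -18.8
```

View pics/top0.png

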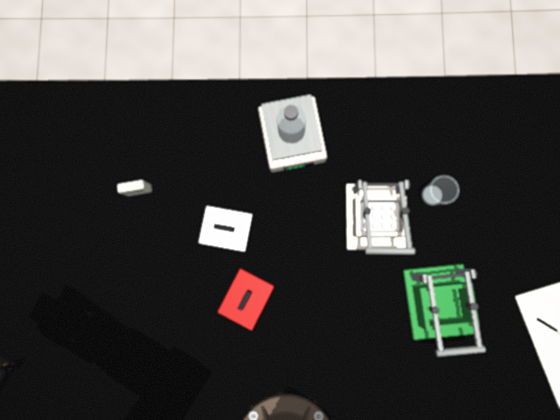

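View pics/side0.png

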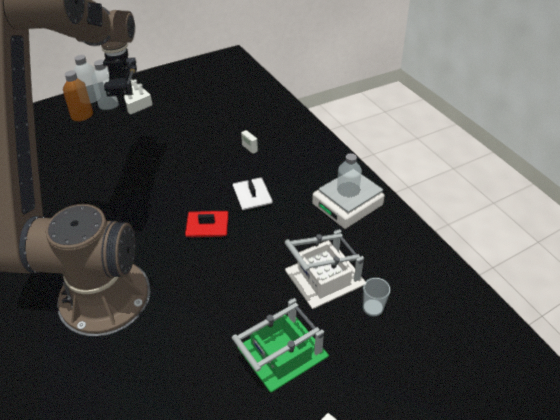

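The top view shows the white lid at (226,228) with its fin along image x. The white cell is at (378,215) with its bar at (390,252), towards the robot. The beaker is at (440,190), the balance at (292,132), the timer at (133,187). I'll zoom in for precise corners.

```bash
python3 - <<'E'
import cv2,numpy as np,pickle
d=pickle.load(open('d0.pkl','rb'))
t=d['top']['pixels']; s=d['side']['pixels']
def crop(im,x,y,w,h,k):
    c=cv2.resize(im[y:y+h,x:x+w],None,fx=k,fy=k,interpolation=cv2.INTER_CUBIC)
    for i in range(0,w,10):
        cv2.line(c,(i*k,0),(i*k,6 if i%50 else 14),(0,255,255),1)
        if i%20==0: cv2.putText(c,str(x+i),(i*k,22),0,.4,(0,255,255),1)
    for j in range(0,h,10):
        cv2.line(c,(0,j*k),(6,j*k),(0,255,255),1)
        if j%20==0: cv2.putText(c,str(y+j),(8,j*k+4),0,.4,(0,255,255),1)
    return c
a=crop(t,340,170,80,92,6); b=crop(t,193,200,64,55,5)
o=np.zeros((552,800,3),np.uint8); o[:552,:480]=a; o[:275,480:800]=b
cv2.imwrite('pics/c1.png',o)
cv2.imwrite('pics/c2.png',crop(s,225,170,150,140,4)[:, :])
E
```

```text
(no output)
```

View pics/c1.png

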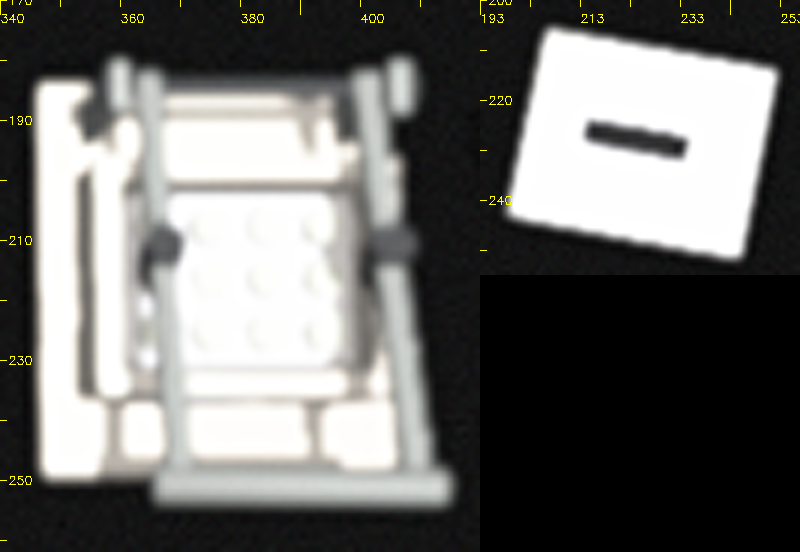

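View pics/c2.png

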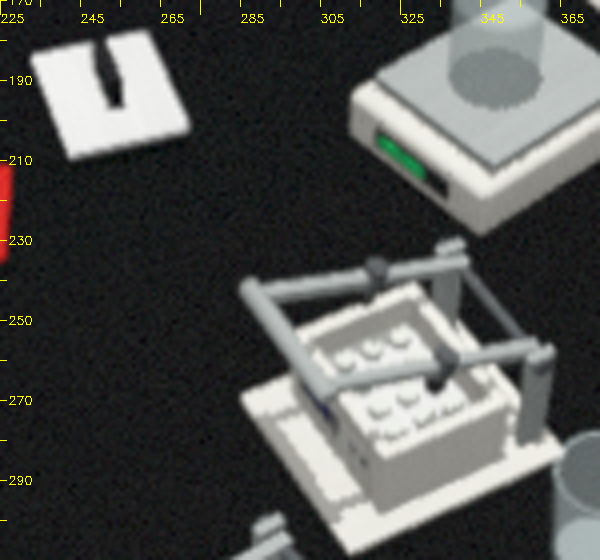

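The crops show the foot plate, rim, brackets and bar ends of the cell, and all four plate corners of the lid in both views, so I can fit their poses.

```bash
cat > h.py <<'E'
import cv2,numpy as np,pickle
from scipy.optimize import least_squares
def proj(c,P):
    V=np.asarray(c['view']);r=cv2.Rodrigues(V[:3,:3])[0]
    return cv2.projectPoints(np.asarray(P,float).reshape(-1,3),r,V[:3,3],c['mtx'],np.asarray(c['dist']))[0].reshape(-1,2)
def place(p,P):
    P=np.asarray(P,float);c,s=np.cos(p[2]),np.sin(p[2])
    return np.c_[p[0]+c*P[:,0]-s*P[:,1],p[1]+s*P[:,0]+c*P[:,1],P[:,2]]
def bar(a,y,r=166): return [72-r*np.cos(a),y,92+r*np.sin(a)]
E
python3 - <<'E'
from h import *
d=pickle.load(open('d0.pkl','rb'))
def off(a): return np.array(a)-0.4
C={'top':([[90,75,8],[-80,75,8],[72,55,100],[72,-55,100]],[(345.8,183.7),(347,250),(359.8,184),(407,184.5)],[(365.5,251.5),(415.3,251.2)]),
'side':([[-80,75,8],[-80,-75,8],[90,-75,8],[-48.5,-60.5,70],[48.5,-60.5,70],[48.5,60.5,70],[72,-55,100],[72,55,100]],
[(285,269.5),(312.5,308.2),(366.2,282.5),(320,285),(351.2,270.5),(328.7,240.7),(360,257.5),(337.5,231.2)],[(286.5,242.5),(305.5,267)])}
def f(p,cams=('top','side')):
    r=[]
    for n in cams:
        P,u,b=C[n]; P=P+[bar(p[3],53),bar(p[3],-53)]
        r.append(proj(d[n],place(p,P))-off(u+b))
    return np.concatenate(r).ravel()
for cams in (('top','side'),('top',),('side',)):
    s=least_squares(f,[480,-220,0,.2],args=(cams,),loss='soft_l1',x_scale=[10,10,.1,.1]);print(cams,s.x.round(3)); print(f(s.x,cams).reshape(-1,2).round(1).tolist())
K=[[48,60,22],[48,-60,22],[-48,-60,22],[-48,60,22]]
L={'top':(K+[[0,0,54]],[(206.6,205.4),(252.6,214),(245.6,252),(198.6,243.4),(224.2,228)]),
'side':(K,[(262.5,177.5),(272.5,202.5),(242.5,209.7),(232.5,184.2)])}
def g(p,cams=('top','side')): return np.concatenate([proj(d[n],place(p,L[n][0]))-off(L[n][1]) for n in cams]).ravel()
for cams in (('top','side'),('top',),('side',)):
    s=least_squares(g,[450,150,0],args=(cams,),x_scale=[10,10,.1]);print(cams,s.x.round(3)); print(g(s.x,cams).reshape(-1,2).round(1).tolist())
E
```

```text
('top', 'side') [ 5.57725e+02 -2.33267e+02 -5.00000e-03  3.19000e-01]
[[0.1, 0.4], [0.1, -0.8], [-0.2, 0.2], [-0.7, -0.5], [-0.1, -1.0], [-1.4, -0.6], [-0.5, -0.1], [-0.6, 0.1], [-0.3, 0.8], [0.4, 0.1], [0.9, 0.4], [-0.8, 0.5], [-0.5, 1.2], [-0.7, 0.7], [-0.2, -0.5], [1.6, 3.1]]
('top',) [ 5.56811e+02 -2.34100e+02 -4.00000e-03  3.14000e-01]
[[0.4, 0.8], [0.4, -0.4], [0.1, 0.6], [-0.3, -0.1], [0.3, -0.5], [-1.1, -0.1]]
('side',) [ 5.59100e+02 -2.31936e+02 -9.00000e-03  3.13000e-01]
[[-0.2, -0.7], [-0.5, -0.5], [-0.2, 0.4], [0.5, -0.5], [1.1, -0.1], [-0.5, -0.0], [-0.4, 0.8], [-0.4, 0.3], [-0.1, -0.8], [1.5, 2.7]]
('top', 'side') [ 5.32050e+02  1.52955e+02 -1.86000e-01]
[[0.4, 0.7], [-0.2, 0.3], [-0.5, -0.8], [0.6, -0.8], [-0.6, -0.5], [-1.1, 1.1], [-0.2, 0.0], [-0.2, -0.4], [0.3, 0.6]]
('top',) [ 5.31467e+02  1.52868e+02 -1.84000e-01]
[[0.4, 0.9], [-0.2, 0.5], [-0.4, -0.6], [0.7, -0.5], [-0.6, -0.3]]
('side',) [ 5.33450e+02  1.53729e+02 -1.92000e-01]
[[-0.7, 0.8], [-0.0, -0.2], [-0.0, -0.7], [0.7, 0.2]]
```

Request:
{"op": "step_arm", "data": {
  "moves": [
    {"tx": -31,"ty": -26,"tz": 0,"roll": 0.09},
    {"tx": -62,"ty": -53,"tz": 0,"roll": 0.18},
    {"tx": -93,"ty": -79,"tz": 0,"roll": 0.28},
    {"tx": -124,"ty": -106,"tz": 0,"roll": 0.37},
    {"tx": -155,"ty": -132,"tz": 0,"roll": 0.46},
    {"tx": -186,"ty": -159,"tz": 0,"roll": 0.55},
    {"tx": -217,"ty": -185,"tz": 0,"roll": 0.65},
    {"tx": -247,"ty": -212,"tz": 0,"roll": 0.74},
    {"tx": -278,"ty": -238,"tz": 0,"roll": 0.83},
    {"tx": -309,"ty": -265,"tz": 0,"roll": 0.92},
    {"tx": -340,"ty": -291,"tz": 0,"roll": 1.02},
    {"tx": -371,"ty": -318,"tz": 0,"roll": 1.108}
  ],
  "grip": 45
}}

```text
t: 1.15
eef_pos: [469.4, 107.2, 214.7]
tcp_rot: [3.141, -0.0, 1.566]
ft_force: [-0.2, -0.0, 0.3]
opening: 0.47
grip_force: 0.0
```

Request:
{"op": "step_arm", "data": {
  "moves": [
    {"tx": -38,"ty": 0,"tz": 0,"roll": 0},
    {"tx": -76,"ty": 0,"tz": 0,"roll": 0},
    {"tx": -114,"ty": 0,"tz": 0,"roll": 0},
    {"tx": -152,"ty": 1,"tz": 0,"roll": 0},
    {"tx": -190,"ty": 1,"tz": 0,"roll": 0},
    {"tx": -228,"ty": 2,"tz": 0,"roll": 0},
    {"tx": -266,"ty": 2,"tz": 0,"roll": 0},
    {"tx": -304,"ty": 3,"tz": 0,"roll": 0},
    {"tx": -342,"ty": 3,"tz": 0,"roll": 0},
    {"tx": -342,"ty": 3,"tz": 0,"roll": 0}
  ]
}}

```text
t: 1.98
eef_pos: [472.0, -238.4, 214.3]
tcp_rot: [3.141, 0.001, 1.567]
ft_force: [-0.2, 1.2, -0.3]
opening: 0.476
grip_force: 0.0
```

```bash
python3 - <<'E'
from cell import env, optics
import cv2,pickle
w=optics.read_camera('wrist');pickle.dump(w,open('w1.pkl','wb'))
cv2.imwrite('pics/w1.png',cv2.resize(w['pixels'],(800,600)))
s=env.state();print(s['eef_pos'],s['tcp_rot'])
E
```

```text
[ 471.69182027 -235.70094064  214.11484073] [-3.14134042e+00 -7.43604855e-05  1.56689173e+00]
```

View pics/w1.png

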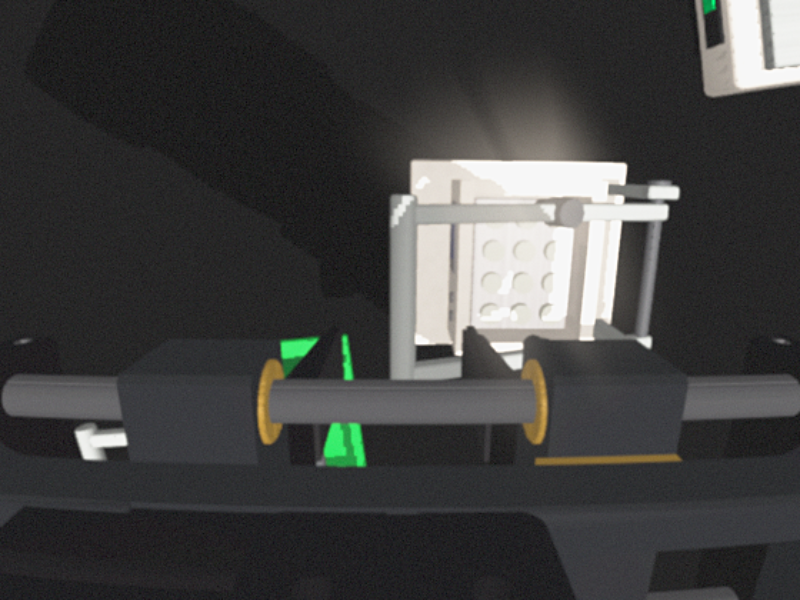

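The bar (centre column about x=402 of 800) sits midway between the open fingers. The +y bar end is at (402,198), and the foot-plate corners are at (412,161) and (627,164). I'll refine the fit with these.

```bash
python3 - <<'E'
from h import *
w=pickle.load(open('w1.pkl','rb'))
P=[[-80,75,8],[90,75,8],[72,55,100]]
u=np.array([(412,161),(627,164),(664,192),(402,198)])*.7
f=lambda p:(proj(w,place(p,P+[bar(p[3],53)]))-u).ravel()
s=least_squares(f,[557,-233,0,.3],x_scale=[10,10,.1,.1]);print(s.x.round(3),f(s.x).round(1))
print(f([557.5,-233.3,-.005,.316]).round(1))
E
```

```text
[ 5.58969e+02 -2.35727e+02  0.00000e+00  2.97000e-01] [-1.   0.4  0.2 -0.6  0.7  0.6  0.  -0.4]
[-2.  -2.3 -0.6 -2.3 -0.4 -1.8 -0.3 -4.3]
```

Request:
{"op": "step_arm", "data": {
  "moves": [
    {"tx": 1,"ty": 0,"tz": 25},
    {"tx": 1,"ty": 0,"tz": 50},
    {"tx": 1,"ty": 0,"tz": 75},
    {"tx": 1,"ty": 0,"tz": 90},
    {"tx": 1,"ty": 0,"tz": 90}
  ]
}}

```text
validation failed for argument at $.mo...
```

Request:
{"op": "step_arm", "data": {
  "moves": [
    {"tz": 0},
    {"tz": 0},
    {"tz": 0},
    {"tz": 0},
    {"tz": 0},
    {"tz": 0}
  ],
  "grip": 5
}}

```text
validation failed for argument at $.mo...
```

All four keys are required in each row.

Request:
{"op": "step_arm", "data": {
  "moves": [
    {"tx": 1,"ty": 0,"tz": 25,"roll": 0},
    {"tx": 1,"ty": 0,"tz": 50,"roll": 0},
    {"tx": 1,"ty": 0,"tz": 75,"roll": 0},
    {"tx": 1,"ty": 0,"tz": 90,"roll": 0},
    {"tx": 1,"ty": 0,"tz": 90,"roll": 0}
  ]
}}

```text
t: 2.45
eef_pos: [470.8, -230.2, 122.0]
tcp_rot: [-3.137, -0.003, 1.571]
ft_force: [-0.2, 0.0, -0.1]
opening: 0.472
grip_force: 0.0
```

Request:
{"op": "step_arm", "data": {
  "moves": [
    {"tx": 0,"ty": 0,"tz": 0,"roll": 0},
    {"tx": 0,"ty": 0,"tz": 0,"roll": 0},
    {"tx": 0,"ty": 0,"tz": 0,"roll": 0},
    {"tx": 0,"ty": 0,"tz": 0,"roll": 0},
    {"tx": 0,"ty": 0,"tz": 0,"roll": 0},
    {"tx": 0,"ty": 0,"tz": 0,"roll": 0}
  ],
  "grip": 5
}}

```text
t: 2.95
eef_pos: [472.5, -232.0, 125.2]
tcp_rot: [3.14, 0.001, 1.571]
ft_force: [2.0, 1.5, 4.5]
opening: 0.136
grip_force: 30.0
```

```bash
python3 - <<'E'
import numpy as np
def rows(a,b,n):
    t=np.linspace(a,b,n+1)[1:]
    print([f"ty {166*(np.cos(a)-np.cos(x)):.1f} tz {-166*(np.sin(x)-np.sin(a)):.1f}" for x in t])
rows(.305,.9,10); rows(.9,1.5,10); rows(1.5,2.03,10)
E
```

```text
['ty 3.2 tz -9.3', 'ty 7.0 tz -18.4', 'ty 11.4 tz -27.3', 'ty 16.2 tz -35.9', 'ty 21.6 tz -44.2', 'ty 27.4 tz -52.2', 'ty 33.7 tz -59.8', 'ty 40.4 tz -67.0', 'ty 47.6 tz -73.8', 'ty 55.2 tz -80.2']
['ty 8.0 tz -6.0', 'ty 16.3 tz -11.4', 'ty 24.9 tz -16.4', 'ty 33.9 tz -20.8', 'ty 43.0 tz -24.7', 'ty 52.4 tz -28.0', 'ty 62.0 tz -30.8', 'ty 71.7 tz -33.0', 'ty 81.5 tz -34.5', 'ty 91.4 tz -35.6']
['ty 8.8 tz -0.4', 'ty 17.6 tz -0.3', 'ty 26.4 tz 0.2', 'ty 35.1 tz 1.2', 'ty 43.8 tz 2.7', 'ty 52.4 tz 4.6', 'ty 60.8 tz 7.0', 'ty 69.2 tz 9.8', 'ty 77.3 tz 13.1', 'ty 85.3 tz 16.8']
```

Request:
{"op": "step_arm", "data": {
  "moves": [
    {"tx": 0,"ty": 3.2,"tz": -9.3,"roll": 0},
    {"tx": 0,"ty": 7,"tz": -18.4,"roll": 0},
    {"tx": 0,"ty": 11.4,"tz": -27.3,"roll": 0},
    {"tx": 0,"ty": 16.2,"tz": -35.9,"roll": 0},
    {"tx": 0,"ty": 21.6,"tz": -44.2,"roll": 0},
    {"tx": 0,"ty": 27.4,"tz": -52.2,"roll": 0},
    {"tx": 0,"ty": 33.7,"tz": -59.8,"roll": 0},
    {"tx": 0,"ty": 40.4,"tz": -67,"roll": 0},
    {"tx": 0,"ty": 47.6,"tz": -73.8,"roll": 0},
    {"tx": 0,"ty": 55.2,"tz": -80.2,"roll": 0}
  ]
}}

```text
t: 3.78
eef_pos: [524.8, -232.3, 205.4]
tcp_rot: [-3.135, -0.0, 1.571]
ft_force: [-17.9, -5.4, 7.9]
opening: 0.142
grip_force: 30.0
```

Request:
{"op": "step_arm", "data": {
  "moves": [
    {"tx": 0,"ty": 8,"tz": -6,"roll": 0},
    {"tx": 0,"ty": 16.3,"tz": -11.4,"roll": 0},
    {"tx": 0,"ty": 24.9,"tz": -16.4,"roll": 0},
    {"tx": 0,"ty": 33.9,"tz": -20.8,"roll": 0},
    {"tx": 0,"ty": 43,"tz": -24.7,"roll": 0},
    {"tx": 0,"ty": 52.4,"tz": -28,"roll": 0},
    {"tx": 0,"ty": 62,"tz": -30.8,"roll": 0},
    {"tx": 0,"ty": 71.7,"tz": -33,"roll": 0},
    {"tx": 0,"ty": 81.5,"tz": -34.5,"roll": 0},
    {"tx": 0,"ty": 91.4,"tz": -35.6,"roll": 0}
  ]
}}

```text
t: 4.62
eef_pos: [617.9, -232.9, 241.8]
tcp_rot: [-3.14, 0.002, 1.57]
ft_force: [-8.1, -5.4, 2.4]
opening: 0.143
grip_force: 30.0
```

Request:
{"op": "step_arm", "data": {
  "moves": [
    {"tx": 0,"ty": 8.8,"tz": -0.4,"roll": 0},
    {"tx": 0,"ty": 17.6,"tz": -0.3,"roll": 0},
    {"tx": 0,"ty": 26.4,"tz": 0.2,"roll": 0},
    {"tx": 0,"ty": 35.1,"tz": 1.2,"roll": 0},
    {"tx": 0,"ty": 43.8,"tz": 2.7,"roll": 0},
    {"tx": 0,"ty": 52.4,"tz": 4.6,"roll": 0},
    {"tx": 0,"ty": 60.8,"tz": 7,"roll": 0},
    {"tx": 0,"ty": 69.2,"tz": 9.8,"roll": 0},
    {"tx": 0,"ty": 77.3,"tz": 13.1,"roll": 0},
    {"tx": 0,"ty": 85.3,"tz": 16.8,"roll": 0},
    {"tx": 0,"ty": 85.3,"tz": 16.8,"roll": 0}
  ]
}}

```text
t: 5.53
eef_pos: [704.8, -233.0, 223.8]
tcp_rot: [3.141, 0.002, 1.57]
ft_force: [5.2, -5.9, -1.5]
opening: 0.138
grip_force: 30.0
```

Request:
{"op": "step_arm", "data": {
  "moves": [
    {"tx": 0,"ty": 0,"tz": 0,"roll": 0},
    {"tx": 0,"ty": 0,"tz": 0,"roll": 0},
    {"tx": 0,"ty": 0,"tz": 0,"roll": 0},
    {"tx": 0,"ty": 0,"tz": 0,"roll": 0}
  ],
  "grip": 50
}}

```text
t: 5.87
eef_pos: [703.8, -231.7, 223.8]
tcp_rot: [-3.142, -0.0, 1.571]
ft_force: [-1.0, 0.1, 0.5]
opening: 0.363
grip_force: 0.0
```

Request:
{"op": "step_arm", "data": {
  "moves": [
    {"tx": 0,"ty": 0,"tz": -25,"roll": 0},
    {"tx": 0,"ty": 0,"tz": -55,"roll": 0},
    {"tx": 10,"ty": -10,"tz": -80,"roll": -0.1},
    {"tx": 40,"ty": -25,"tz": -80,"roll": -0.2},
    {"tx": 75,"ty": -40,"tz": -80,"roll": -0.32},
    {"tx": 110,"ty": -55,"tz": -80,"roll": -0.44},
    {"tx": 145,"ty": -70,"tz": -70,"roll": -0.56},
    {"tx": 180,"ty": -85,"tz": -60,"roll": -0.68},
    {"tx": 215,"ty": -100,"tz": -50,"roll": -0.8},
    {"tx": 250,"ty": -115,"tz": -40,"roll": -0.92},
    {"tx": 285,"ty": -130,"tz": -20,"roll": -1.04},
    {"tx": 320,"ty": -145,"tz": 0,"roll": -1.14}
  ],
  "grip": 80
}}

```text
t: 6.87
eef_pos: [558.9, 87.5, 225.1]
tcp_rot: [3.141, 0.002, 2.717]
ft_force: [0.6, 0.8, -0.5]
opening: 0.842
grip_force: 0.0
```

```bash
python3 - <<'E'
from cell import env
import numpy as np
s=env.state();p=s['eef_pos'];y=s['tcp_rot'][2];print(p,y)
d=np.array([532,153])-p[:2];print('tx',d@[np.cos(y),np.sin(y)],'ty',d@[np.sin(y),-np.cos(y)],'roll',y-2.955)
E
```

```text
[558.87604453  87.49070833 225.10132948] 2.716987385776876
tx 51.47677193420687 ty 48.620273714273445 roll -0.23801261422312425
```

Request:
{"op": "step_arm", "data": {
  "moves": [
    {"tx": 17,"ty": 16,"tz": 0,"roll": -0.08},
    {"tx": 34,"ty": 32,"tz": 5,"roll": -0.16},
    {"tx": 51,"ty": 48,"tz": 10,"roll": -0.24},
    {"tx": 51,"ty": 48,"tz": 10,"roll": -0.24},
    {"tx": 51,"ty": 48,"tz": 10,"roll": -0.24}
  ]
}}

```text
t: 7.28
eef_pos: [533.1, 151.7, 215.0]
tcp_rot: [3.142, -0.0, 2.952]
ft_force: [0.2, 0.3, 1.2]
opening: 0.843
grip_force: 0.0
```

```bash
python3 - <<'E'
from cell import env, optics
import cv2,pickle
d={n:optics.read_camera(n) for n in("side","top","wrist")}
pickle.dump(d,open('d2.pkl','wb'))
cv2.imwrite('pics/w2.png',cv2.resize(d['wrist']['pixels'],(800,600)))
s=env.state();print(s['eef_pos'],s['tcp_rot'])
E
```

```text
[533.97336247 150.17478715 215.20491535] [3.14143001e+00 5.60727639e-04 2.94909924e+00]
```

View pics/w2.png

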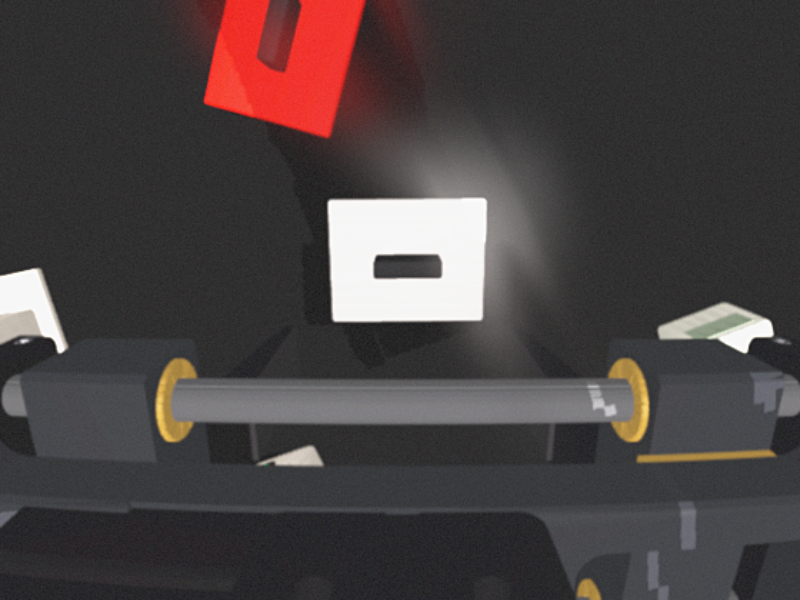

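The lid lies centred under the gripper, square to it. Its plate corners are at (329,199), (486,198), (483,322), (333,321), and the red look-alike is at the top.

```bash
python3 - <<'E'
from h import *
w=pickle.load(open('d2.pkl','rb'))['wrist']
P=[[-48,-60,22],[-48,60,22],[48,60,22],[48,-60,22]]
u=np.array([(329,199),(486,198),(483,322),(333,321)])*.7
f=lambda p:(proj(w,place(p,P))-u).ravel()
s=least_squares(f,[532,153,-.18],x_scale=[10,10,.1]);print(s.x.round(3),f(s.x).round(1))
# fin top: check
print(proj(w,place(s.x,[[-7,-25,54],[-7,25,54],[7,25,54],[7,-25,54]]))/.7)
y=2.949;d=s.x[:2]-[533.97,150.17];print(d@[np.cos(y),np.sin(y)],d@[np.sin(y),-np.cos(y)],y-np.pi-s.x[2])
E
```

```text
[ 5.32393e+02  1.55225e+02 -1.89000e-01] [-0.5  0.2  0.8  0.6 -0.2 -0.9 -0.1  0.1]
[[372.96888577 259.78940047]
 [443.71058615 259.58791155]
 [443.37494555 278.96487913]
 [373.29909552 279.16923701]]
2.515770315786388 4.659560879190818 -0.0040019457888460785
```

Request:
{"op": "step_arm", "data": {
  "moves": [
    {"tx": 2,"ty": 4,"tz": 38,"roll": -0.004},
    {"tx": 2,"ty": 4,"tz": 76,"roll": -0.004},
    {"tx": 2,"ty": 4,"tz": 114,"roll": -0.004},
    {"tx": 2,"ty": 4,"tz": 145,"roll": -0.004},
    {"tx": 2,"ty": 4,"tz": 165,"roll": -0.004},
    {"tx": 2,"ty": 4,"tz": 178,"roll": -0.004},
    {"tx": 2,"ty": 4,"tz": 186,"roll": -0.004},
    {"tx": 2,"ty": 4,"tz": 186,"roll": -0.004},
    {"tx": 2,"ty": 4,"tz": 186,"roll": -0.004}
  ]
}}

```text
t: 8.18
eef_pos: [532.8, 154.7, 29.2]
tcp_rot: [3.141, 0.0, 2.954]
ft_force: [0.8, -0.1, 0.5]
opening: 0.843
grip_force: 0.0
```

Request:
{"op": "step_arm", "data": {
  "moves": [
    {"tx": 0,"ty": 0,"tz": 0,"roll": 0},
    {"tx": 0,"ty": 0,"tz": 0,"roll": 0},
    {"tx": 0,"ty": 0,"tz": 0,"roll": 0},
    {"tx": 0,"ty": 0,"tz": 0,"roll": 0},
    {"tx": 0,"ty": 0,"tz": 0,"roll": 0},
    {"tx": 0,"ty": 0,"tz": 0,"roll": 0},
    {"tx": 0,"ty": 0,"tz": 0,"roll": 0},
    {"tx": 0,"ty": 0,"tz": 0,"roll": 0}
  ],
  "grip": 40
}}

```text
t: 8.85
eef_pos: [532.5, 155.2, 29.3]
tcp_rot: [3.141, 0.0, 2.955]
ft_force: [-0.5, -0.6, 6.6]
opening: 0.524
grip_force: 30.0
```

Request:
{"op": "step_arm", "data": {
  "moves": [
    {"tx": 0,"ty": 0,"tz": -20,"roll": 0},
    {"tx": 0,"ty": 0,"tz": -50,"roll": 0},
    {"tx": 0,"ty": -10,"tz": -85,"roll": 0},
    {"tx": -5,"ty": -35,"tz": -115,"roll": 0},
    {"tx": -13,"ty": -65,"tz": -140,"roll": -0.03},
    {"tx": -22,"ty": -100,"tz": -155,"roll": -0.06},
    {"tx": -31,"ty": -135,"tz": -160,"roll": -0.09},
    {"tx": -40,"ty": -170,"tz": -160,"roll": -0.12},
    {"tx": -49,"ty": -205,"tz": -160,"roll": -0.15},
    {"tx": -58,"ty": -240,"tz": -160,"roll": -0.184},
    {"tx": -67,"ty": -275,"tz": -160,"roll": -0.184},
    {"tx": -76,"ty": -308,"tz": -160,"roll": -0.184}
  ]
}}

```text
t: 9.85
eef_pos: [549.4, -163.5, 188.5]
tcp_rot: [3.141, -0.001, 3.139]
ft_force: [0.8, 0.2, -2.3]
opening: 0.525
grip_force: 30.0
```

```bash
python3 - <<'E'
from cell import env
import numpy as np
s=env.state();p=s['eef_pos'];y=s['tcp_rot'][2];print(p,y)
d=np.array([558,-234])-p[:2];print('tx',d@[np.cos(y),np.sin(y)],'ty',d@[np.sin(y),-np.cos(y)],'roll',y-3.1386)
E
```

```text
[ 549.36783331 -163.50539644  188.52627009] 3.1387342677513237
tx -8.833631930638568 ty -70.46964154652343 roll 0.0001342677513238577
```

Request:
{"op": "step_arm", "data": {
  "moves": [
    {"tx": -3,"ty": -25,"tz": 0,"roll": 0},
    {"tx": -6,"ty": -50,"tz": 0,"roll": 0},
    {"tx": -9,"ty": -70,"tz": 0,"roll": 0},
    {"tx": -9,"ty": -70,"tz": 15,"roll": 0},
    {"tx": -9,"ty": -70,"tz": 35,"roll": 0},
    {"tx": -9,"ty": -70,"tz": 55,"roll": 0},
    {"tx": -9,"ty": -70,"tz": 70,"roll": 0},
    {"tx": -9,"ty": -70,"tz": 70,"roll": 0},
    {"tx": -9,"ty": -70,"tz": 70,"roll": 0},
    {"tx": -9,"ty": -70,"tz": 70,"roll": 0}
  ]
}}

```text
t: 10.68
eef_pos: [559.0, -231.7, 119.6]
tcp_rot: [-3.141, 0.001, 3.139]
ft_force: [0.0, 0.2, -2.7]
opening: 0.523
grip_force: 30.0
```

```bash
python3 - <<'E'
from cell import env, optics
import cv2,pickle,numpy as np
d={n:optics.read_camera(n) for n in("side","top","wrist")}
pickle.dump(d,open('d3.pkl','wb'))
s=env.state();print(s['eef_pos'],s['tcp_rot'],s['ft_force'])
def crop(im,x,y,w,h,k): return cv2.resize(im[y:y+h,x:x+w],None,fx=k,fy=k,interpolation=cv2.INTER_CUBIC)
o=np.zeros((600,800,3),np.uint8)
o[:,:500]=crop(d['side']['pixels'],275,200,100,120,5)
o[:225,500:]=cv2.resize(d['wrist']['pixels'],(300,225))
o[225:585,500:]=crop(d['top']['pixels'],340,170,100,120,3)
cv2.imwrite('pics/w3.png',o)
E
```

```text
[ 559.03464787 -231.78818323  119.92278555] [-3.14089571e+00  1.49804177e-03  3.13887796e+00] [-0.81924842  0.48797054 -3.60334019]
```

View pics/w3.png

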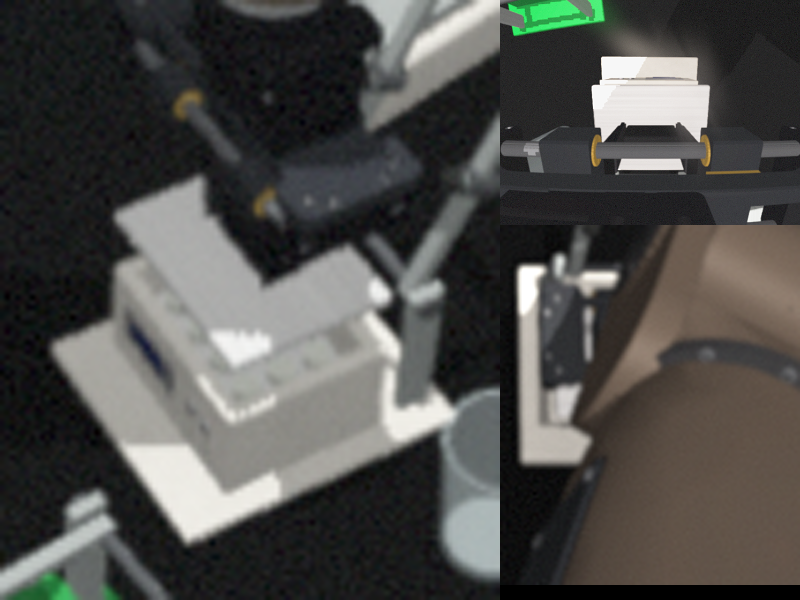

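The side view shows the lid hovering squarely over the chamber, with the clamp up and back. The wrist view has both the lid's front edge and the cell's foot plate, so I'll enlarge it.

```bash
python3 - <<'E'
import cv2,pickle
w=pickle.load(open('d3.pkl','rb'))['wrist']['pixels']
x,y,W,H,k=160,90,260,180,3
c=cv2.resize(w[y:y+H,x:x+W],None,fx=k,fy=k,interpolation=cv2.INTER_CUBIC)
c=cv2.convertScaleAbs(cv2.pow(c/255.,1.6)*255)
for i in range(0,W,20): cv2.putText(c,str(x+i),(i*k,10),0,.35,(0,255,255),1);cv2.line(c,(i*k,12),(i*k,18),(0,255,255),1)
for j in range(0,H,20): cv2.putText(c,str(y+j),(0,j*k+4),0,.35,(0,255,255),1)
cv2.imwrite('pics/w3c.png',c)
E
```

```text
(no output)
```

View pics/w3c.png

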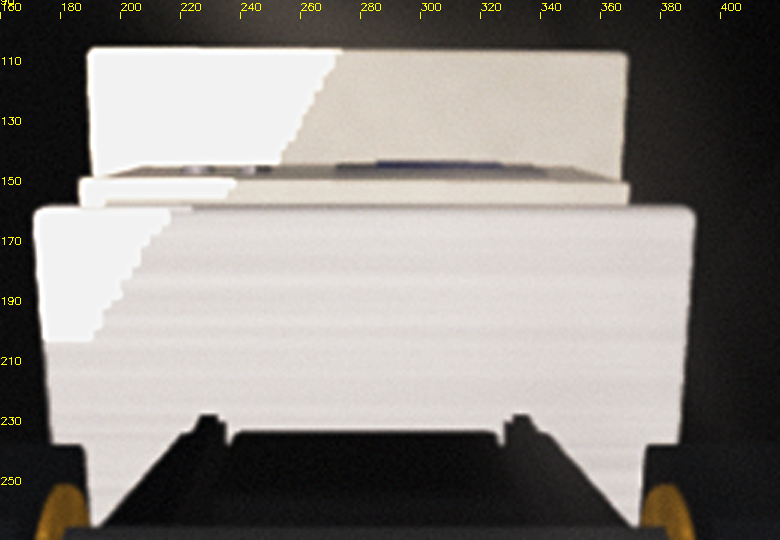

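The foot plate's front corners are at crop (88,48) and (628,53), the rim at (79,179) and (629,184), and the lid plate at (33,208) and (695,208). I'll fit the lid and cell in this one image.

```bash
python3 - <<'E'
from h import *
d=pickle.load(open('d3.pkl','rb'));w=d['wrist'];s_=d['side']
o=lambda a:np.array(a)/3+[160,90]-.33
so=lambda a:np.array(a)/5+[275,200]-.4
def fit(c,P,u,x0):
    f=lambda p:(proj(c,place(p,P))-u).ravel()
    s=least_squares(f,x0,x_scale=[10,10,.1]);return s.x.round(3),f(s.x).round(1)
x0=[558,-233,0];zt=119.9-29.3+22
print('cell w',fit(w,[[-80,-75,8],[-80,75,8],[-48.5,-60.5,70],[-48.5,60.5,70]],o([(88,48),(628,53),(79,179),(629,184)]),x0))
print('rim w',fit(w,[[-48.5,-60.5,70],[-48.5,60.5,70]],o([(79,179),(629,184)]),x0))
print('lid w',fit(w,[[-48,-60,zt],[-48,60,zt]],o([(33,208),(695,208)]),x0))
print('cell s',fit(s_,[[-48.5,60.5,70],[-48.5,-60.5,70],[-80,75,8],[-80,-75,8],[90,-75,8]],so([(113,265),(232,420),(50,347),(188,545),(455,412)]),x0))
print('lid s',fit(s_,[[-48,60,zt],[-48,-60,zt],[48,-60,zt]],so([(115,213),(232,362),(393,290)]),x0))
E
```

```text
cell w (array([ 5.58139e+02, -2.34859e+02, -1.20000e-02]), array([-1.1, -0.2,  0.8, -0.2,  0.1,  0.2,  0.1,  0.2]))
rim w (array([ 5.58017e+02, -2.34910e+02, -1.10000e-02]), array([-0.,  0.,  0.,  0.]))
lid w (array([ 5.59028e+02, -2.32210e+02, -2.00000e-03]), array([-1.5,  0.1,  1.5,  0.1]))
cell s (array([ 5.59570e+02, -2.32342e+02,  4.00000e-03]), array([-0.1,  0.7, -0.2,  0.6, -0.1, -0.2,  0.2, -1.1,  0.3,  0. ]))
lid s (array([ 5.61026e+02, -2.28630e+02,  9.00000e-03]), array([-0.3, -0.6,  0.4,  0.3, -0.2,  0.2]))
```

Request:
{"op": "step_arm", "data": {
  "moves": [
    {"tx": 1.1,"ty": -2.9,"tz": 5,"roll": 0.009},
    {"tx": 1.1,"ty": -2.9,"tz": 12,"roll": 0.009},
    {"tx": 1.1,"ty": -2.9,"tz": 18,"roll": 0.009},
    {"tx": 1.1,"ty": -2.9,"tz": 20,"roll": 0.009},
    {"tx": 1.1,"ty": -2.9,"tz": 22,"roll": 0.009},
    {"tx": 1.1,"ty": -2.9,"tz": 24,"roll": 0.009},
    {"tx": 1.1,"ty": -2.9,"tz": 25,"roll": 0.009},
    {"tx": 1.1,"ty": -2.9,"tz": 25,"roll": 0.009}
  ]
}}

```text
t: 11.5
eef_pos: [557.6, -234.5, 93.7]
tcp_rot: [3.141, -0.0, 3.13]
ft_force: [-0.6, 0.3, -3.1]
opening: 0.526
grip_force: 30.0
```

Request:
{"op": "step_arm", "data": {
  "moves": [
    {"tx": 0,"ty": 0,"tz": 1,"roll": 0},
    {"tx": 0,"ty": 0,"tz": 2,"roll": 0},
    {"tx": 0,"ty": 0,"tz": 2.5,"roll": 0},
    {"tx": 0,"ty": 0,"tz": 2.5,"roll": 0}
  ]
}}

```text
t: 11.83
eef_pos: [557.5, -234.5, 91.3]
tcp_rot: [3.141, -0.0, 3.13]
ft_force: [0.7, -0.3, -1.9]
opening: 0.523
grip_force: 30.0
```

Request:
{"op": "step_arm", "data": {
  "moves": [
    {"tx": 0,"ty": 0,"tz": 1,"roll": 0},
    {"tx": 0,"ty": 0,"tz": 2,"roll": 0},
    {"tx": 0,"ty": 0,"tz": 2,"roll": 0}
  ]
}}

```text
t: 12.08
eef_pos: [557.5, -234.5, 89.2]
tcp_rot: [3.141, -0.0, 3.13]
ft_force: [0.4, 0.5, -3.7]
opening: 0.523
grip_force: 30.0
```

Request:
{"op": "step_arm", "data": {
  "moves": [
    {"tx": 0,"ty": 0,"tz": 1,"roll": 0},
    {"tx": 0,"ty": 0,"tz": 2,"roll": 0},
    {"tx": 0,"ty": 0,"tz": 2,"roll": 0}
  ]
}}

```text
t: 12.33
eef_pos: [557.5, -234.5, 87.1]
tcp_rot: [3.141, -0.0, 3.13]
ft_force: [-1.0, -0.5, -2.4]
opening: 0.522
grip_force: 30.0
```

Request:
{"op": "step_arm", "data": {
  "moves": [
    {"tx": 0,"ty": 0,"tz": 1,"roll": 0},
    {"tx": 0,"ty": 0,"tz": 1.5,"roll": 0},
    {"tx": 0,"ty": 0,"tz": 1.5,"roll": 0}
  ]
}}

```text
t: 12.58
eef_pos: [557.6, -234.6, 86.5]
tcp_rot: [-3.141, 0.0, 3.13]
ft_force: [-2.6, 1.1, 4.3]
opening: 0.524
grip_force: 30.0
```

Request:
{"op": "step_arm", "data": {
  "moves": [
    {"tx": 0,"ty": 0,"tz": 0,"roll": 0},
    {"tx": 0,"ty": 0,"tz": 0,"roll": 0},
    {"tx": 0,"ty": 0,"tz": 0,"roll": 0},
    {"tx": 0,"ty": 0,"tz": 0,"roll": 0},
    {"tx": 0,"ty": 0,"tz": -10,"roll": 0},
    {"tx": 0,"ty": 0,"tz": -40,"roll": 0},
    {"tx": 10,"ty": 0,"tz": -80,"roll": 0},
    {"tx": 20,"ty": 0,"tz": -120,"roll": 0},
    {"tx": 20,"ty": 0,"tz": -160,"roll": 0},
    {"tx": 20,"ty": 0,"tz": -195,"roll": 0}
  ],
  "grip": 75
}}

```text
t: 13.42
eef_pos: [537.0, -234.2, 284.6]
tcp_rot: [-3.141, 0.002, 3.13]
ft_force: [-0.2, -0.8, 0.4]
opening: 0.791
grip_force: 0.0
```

```bash
python3 - <<'E'
from cell import env, optics
import cv2,pickle,numpy as np
d={n:optics.read_camera(n) for n in("side","wrist")}
pickle.dump(d,open('d4.pkl','wb'))
s=env.state();print(s['eef_pos'],s['tcp_rot'],s['ft_force'])
o=np.zeros((600,800,3),np.uint8)
o[:480,:400]=cv2.resize(d['side']['pixels'][200:320,275:375],None,fx=4,fy=4,interpolation=cv2.INTER_CUBIC)
w=d['wrist']['pixels'][50:350,180:380]
o[:,400:]=cv2.resize(w,None,fx=2,fy=2,interpolation=cv2.INTER_CUBIC)
cv2.imwrite('pics/w4.png',o)
E
```

```text
[ 538.85889048 -235.07988915  287.68469789] [-3.13658211  0.00907819  3.12982393] [ 0.03599708  0.1128485  -0.00918495]
```

View pics/w4.png

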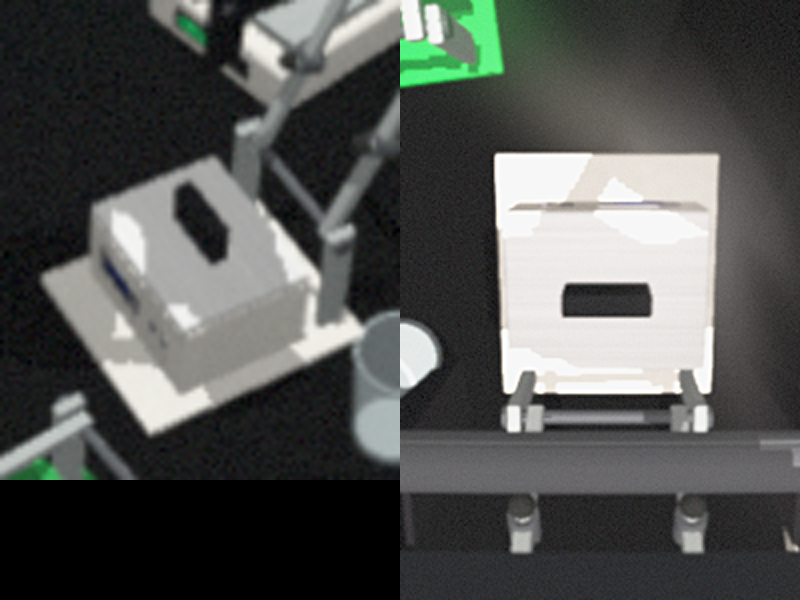

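The lid lies level in the mouth. Next I return to the bar.

Request:
{"op": "step_arm", "data": {
  "moves": [
    {"tx": -5,"ty": 0,"tz": -15,"roll": 0.12},
    {"tx": -20,"ty": 1,"tz": -15,"roll": 0.24},
    {"tx": -40,"ty": 1,"tz": -15,"roll": 0.36},
    {"tx": -60,"ty": 2,"tz": -15,"roll": 0.48},
    {"tx": -80,"ty": 2,"tz": -15,"roll": 0.6},
    {"tx": -100,"ty": 3,"tz": -15,"roll": 0.72},
    {"tx": -120,"ty": 3,"tz": -15,"roll": 0.84},
    {"tx": -135,"ty": 4,"tz": -15,"roll": 0.96},
    {"tx": -150,"ty": 4,"tz": -15,"roll": 1.08},
    {"tx": -160,"ty": 4,"tz": -15,"roll": 1.2},
    {"tx": -166,"ty": 4,"tz": -15,"roll": 1.32},
    {"tx": -166,"ty": 4,"tz": -15,"roll": 1.44}
  ],
  "grip": 50
}}

```text
t: 14.52
eef_pos: [704.3, -232.0, 295.0]
tcp_rot: [-3.141, -0.001, 1.684]
ft_force: [-0.0, -0.7, -0.7]
opening: 0.526
grip_force: 0.0
```

Request:
{"op": "step_arm", "data": {
  "moves": [
    {"tx": 0,"ty": 0,"tz": 0,"roll": 0.119},
    {"tx": 0,"ty": 0,"tz": 0,"roll": 0.119},
    {"tx": 0,"ty": 0,"tz": 0,"roll": 0.119},
    {"tx": 0,"ty": 0,"tz": 0,"roll": 0.119}
  ]
}}

```text
t: 14.85
eef_pos: [703.5, -232.2, 295.9]
tcp_rot: [-3.141, -0.0, 1.575]
ft_force: [-0.1, 0.7, 0.1]
opening: 0.524
grip_force: 0.0
```

Request:
{"op": "step_arm", "data": {
  "moves": [
    {"tx": 0,"ty": 0.5,"tz": 20,"roll": 0},
    {"tx": 0,"ty": 0.5,"tz": 40,"roll": 0},
    {"tx": 0,"ty": 0.5,"tz": 60,"roll": 0},
    {"tx": 0,"ty": 0.5,"tz": 72,"roll": 0},
    {"tx": 0,"ty": 0.5,"tz": 72,"roll": 0}
  ]
}}

```text
t: 15.27
eef_pos: [703.2, -231.9, 221.0]
tcp_rot: [-3.138, -0.002, 1.573]
ft_force: [-0.3, 0.1, 0.1]
opening: 0.529
grip_force: 0.0
```

Request:
{"op": "step_arm", "data": {
  "moves": [
    {"tx": 0,"ty": 0,"tz": 0,"roll": 0},
    {"tx": 0,"ty": 0,"tz": 0,"roll": 0},
    {"tx": 0,"ty": 0,"tz": 0,"roll": 0},
    {"tx": 0,"ty": 0,"tz": 0,"roll": 0},
    {"tx": 0,"ty": 0,"tz": 0,"roll": 0},
    {"tx": 0,"ty": 0,"tz": 0,"roll": 0},
    {"tx": 0,"ty": 0,"tz": 0,"roll": 0}
  ],
  "grip": 5
}}

```text
t: 15.85
eef_pos: [704.5, -232.3, 224.5]
tcp_rot: [3.14, 0.0, 1.571]
ft_force: [1.6, 0.3, 1.7]
opening: 0.142
grip_force: 30.0
```

```bash
python3 - <<'E'
import numpy as np
def rows(a,b,n):
    t=np.linspace(a,b,n+1)[1:]
    print([f"ty {166*(np.cos(a)-np.cos(x)):.1f} tz {-166*(np.sin(x)-np.sin(a)):.1f}" for x in t])
rows(2.03,1.4,11); rows(1.4,.85,10); rows(.85,.35,10)
E
```

```text
['ty -8.6 tz -4.0', 'ty -17.5 tz -7.4', 'ty -26.5 tz -10.4', 'ty -35.7 tz -12.8', 'ty -45.0 tz -14.7', 'ty -54.4 tz -16.1', 'ty -63.9 tz -16.9', 'ty -73.4 tz -17.2', 'ty -82.9 tz -16.9', 'ty -92.4 tz -16.1', 'ty -101.8 tz -14.8']
['ty -8.9 tz 1.8', 'ty -17.8 tz 4.1', 'ty -26.5 tz 6.9', 'ty -35.0 tz 10.1', 'ty -43.4 tz 13.8', 'ty -51.5 tz 18.0', 'ty -59.4 tz 22.6', 'ty -67.0 tz 27.6', 'ty -74.3 tz 33.0', 'ty -81.3 tz 38.9']
['ty -6.1 tz 5.6', 'ty -11.9 tz 11.6', 'ty -17.4 tz 17.8', 'ty -22.6 tz 24.3', 'ty -27.4 tz 31.0', 'ty -32.0 tz 37.9', 'ty -36.1 tz 45.1', 'ty -39.9 tz 52.5', 'ty -43.3 tz 60.1', 'ty -46.4 tz 67.8']
```

Request:
{"op": "step_arm", "data": {
  "moves": [
    {"tx": 0,"ty": -8.6,"tz": -4,"roll": 0},
    {"tx": 0,"ty": -17.5,"tz": -7.4,"roll": 0},
    {"tx": 0,"ty": -26.5,"tz": -10.4,"roll": 0},
    {"tx": 0,"ty": -35.7,"tz": -12.8,"roll": 0},
    {"tx": 0,"ty": -45,"tz": -14.7,"roll": 0},
    {"tx": 0,"ty": -54.4,"tz": -16.1,"roll": 0},
    {"tx": 0,"ty": -63.9,"tz": -16.9,"roll": 0},
    {"tx": 0,"ty": -73.4,"tz": -17.2,"roll": 0},
    {"tx": 0,"ty": -82.9,"tz": -16.9,"roll": 0},
    {"tx": 0,"ty": -92.4,"tz": -16.1,"roll": 0},
    {"tx": 0,"ty": -101.8,"tz": -14.8,"roll": 0}
  ]
}}

```text
t: 16.77
eef_pos: [603.5, -231.7, 240.4]
tcp_rot: [3.136, 0.0, 1.571]
ft_force: [6.7, 4.9, 4.0]
opening: 0.137
grip_force: 30.0
```

Request:
{"op": "step_arm", "data": {
  "moves": [
    {"tx": 0,"ty": -8.9,"tz": 1.8,"roll": 0},
    {"tx": 0,"ty": -17.8,"tz": 4.1,"roll": 0},
    {"tx": 0,"ty": -26.5,"tz": 6.9,"roll": 0},
    {"tx": 0,"ty": -35,"tz": 10.1,"roll": 0},
    {"tx": 0,"ty": -43.4,"tz": 13.8,"roll": 0},
    {"tx": 0,"ty": -51.5,"tz": 18,"roll": 0},
    {"tx": 0,"ty": -59.4,"tz": 22.6,"roll": 0},
    {"tx": 0,"ty": -67,"tz": 27.6,"roll": 0},
    {"tx": 0,"ty": -74.3,"tz": 33,"roll": 0},
    {"tx": 0,"ty": -81.3,"tz": 38.9,"roll": 0}
  ]
}}

```text
t: 17.6
eef_pos: [521.7, -231.7, 200.6]
tcp_rot: [3.138, -0.0, 1.571]
ft_force: [5.0, 5.5, 6.2]
opening: 0.14
grip_force: 30.0
```

Request:
{"op": "step_arm", "data": {
  "moves": [
    {"tx": 0,"ty": -6.1,"tz": 5.6,"roll": 0},
    {"tx": 0,"ty": -11.9,"tz": 11.6,"roll": 0},
    {"tx": 0,"ty": -17.4,"tz": 17.8,"roll": 0},
    {"tx": 0,"ty": -22.6,"tz": 24.3,"roll": 0},
    {"tx": 0,"ty": -27.4,"tz": 31,"roll": 0},
    {"tx": 0,"ty": -32,"tz": 37.9,"roll": 0},
    {"tx": 0,"ty": -36.1,"tz": 45.1,"roll": 0},
    {"tx": 0,"ty": -39.9,"tz": 52.5,"roll": 0},
    {"tx": 0,"ty": -43.3,"tz": 60.1,"roll": 0},
    {"tx": 0,"ty": -46.4,"tz": 67.8,"roll": 0},
    {"tx": 0,"ty": -46.4,"tz": 67.8,"roll": 0}
  ]
}}

```text
t: 18.52
eef_pos: [474.8, -231.8, 131.4]
tcp_rot: [3.14, -0.001, 1.57]
ft_force: [5.7, 2.2, -8.3]
opening: 0.139
grip_force: 30.0
```

Request:
{"op": "step_arm", "data": {
  "moves": [
    {"tx": 0,"ty": 0,"tz": 0,"roll": 0},
    {"tx": 0,"ty": 0,"tz": 0,"roll": 0},
    {"tx": 0,"ty": 0,"tz": 0,"roll": 0},
    {"tx": 0,"ty": 0,"tz": 0,"roll": 0},
    {"tx": 0,"ty": 0,"tz": -20,"roll": 0},
    {"tx": 0,"ty": 0,"tz": -45,"roll": 0},
    {"tx": 0,"ty": 0,"tz": -45,"roll": 0}
  ],
  "grip": 40
}}

```text
t: 19.1
eef_pos: [475.8, -233.1, 180.6]
tcp_rot: [3.137, 0.003, 1.571]
ft_force: [1.0, 0.2, 0.3]
opening: 0.421
grip_force: 0.0
```

Request:
{"op": "step_arm", "data": {
  "moves": [
    {"tx": 0,"ty": 0,"tz": 0,"roll": 0},
    {"tx": 0,"ty": 0,"tz": 0,"roll": 0},
    {"tx": 0,"ty": 0,"tz": 0,"roll": 0},
    {"tx": 0,"ty": 0,"tz": 0,"roll": 0},
    {"tx": 0,"ty": 0,"tz": 5,"roll": 0},
    {"tx": 0,"ty": 0,"tz": 12,"roll": 0},
    {"tx": 0,"ty": 0,"tz": 14,"roll": 0},
    {"tx": 0,"ty": 0,"tz": 14,"roll": 0}
  ],
  "grip": 0
}}

```text
t: 19.77
eef_pos: [474.2, -232.1, 161.9]
tcp_rot: [-3.14, -0.001, 1.571]
ft_force: [0.9, 0.8, 0.0]
opening: 0.006
grip_force: 0.0
```

Request:
{"op": "step_arm", "data": {
  "moves": [
    {"tx": 0,"ty": -1,"tz": 5,"roll": 0},
    {"tx": 0,"ty": -2,"tz": 10,"roll": 0},
    {"tx": 0,"ty": -4,"tz": 15,"roll": 0},
    {"tx": 0,"ty": -5,"tz": 20,"roll": 0},
    {"tx": 0,"ty": -6,"tz": 25,"roll": 0},
    {"tx": 0,"ty": -7,"tz": 30,"roll": 0},
    {"tx": 0,"ty": -7,"tz": 34,"roll": 0},
    {"tx": 0,"ty": -7,"tz": 34,"roll": 0},
    {"tx": 0,"ty": -7,"tz": 34,"roll": 0}
  ]
}}

```text
t: 20.52
eef_pos: [467.5, -232.3, 128.7]
tcp_rot: [3.142, -0.0, 1.571]
ft_force: [0.4, 0.9, 0.1]
opening: 0.0
grip_force: 0.0
```

Request:
{"op": "step_arm", "data": {
  "moves": [
    {"tx": 0,"ty": 0,"tz": 2,"roll": 0},
    {"tx": 0,"ty": 0,"tz": 3,"roll": 0}
  ]
}}

```text
t: 20.68
eef_pos: [467.5, -232.4, 126.1]
tcp_rot: [3.141, 0.0, 1.571]
ft_force: [-3.5, -0.8, 5.6]
opening: 0.004
grip_force: 2.6
```

Request:
{"op": "step_arm", "data": {
  "moves": [
    {"tx": 0,"ty": 0,"tz": 2,"roll": 0},
    {"tx": 0,"ty": 0,"tz": 3,"roll": 0}
  ]
}}

```text
t: 20.85
eef_pos: [467.2, -232.3, 123.0]
tcp_rot: [-3.141, 0.0, 1.571]
ft_force: [-5.5, -2.2, 6.5]
opening: 0.003
grip_force: 3.5
```

```bash
python3 - <<'E'
from cell import env, optics
import cv2,pickle,numpy as np
d={n:optics.read_camera(n) for n in("side","wrist")}
pickle.dump(d,open('d5.pkl','wb'))
o=np.zeros((600,800,3),np.uint8)
o[:480,:400]=cv2.resize(d['side']['pixels'][200:320,275:375],None,fx=4,fy=4,interpolation=cv2.INTER_CUBIC)
w=d['wrist']['pixels'][100:400,180:380]
o[:,400:]=cv2.resize(w,None,fx=2,fy=2,interpolation=cv2.INTER_CUBIC)
cv2.imwrite('pics/w5.png',o); print(env.state()['ft_force'])
E
```

```text
[-1.7867069   0.46636129  2.82198551]
```

View pics/w5.png

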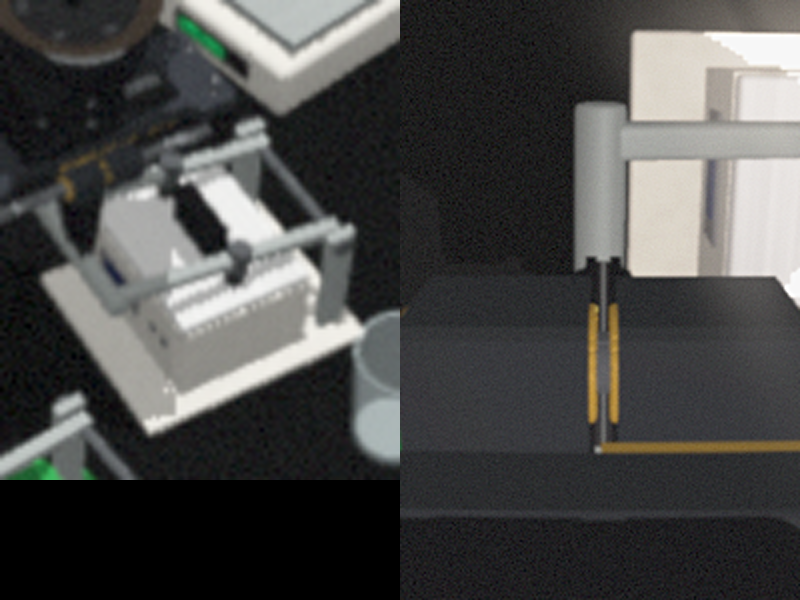

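The fingertips rest centred on the bar (wrist crop columns 577–627, fingers at 602) and the feet are close to the plate. I'll press on in small steps.

Request:
{"op": "step_arm", "data": {
  "moves": [
    {"tx": 0,"ty": -0.5,"tz": 1,"roll": 0},
    {"tx": 0,"ty": -0.5,"tz": 2,"roll": 0}
  ]
}}

```text
t: 21.12
eef_pos: [467.0, -232.3, 121.2]
tcp_rot: [3.141, 0.0, 1.571]
ft_force: [-4.5, -1.0, 7.7]
opening: 0.004
grip_force: 3.8
```

Request:
{"op": "step_arm", "data": {
  "moves": [
    {"tx": 0,"ty": -0.3,"tz": 1,"roll": 0},
    {"tx": 0,"ty": -0.3,"tz": 2,"roll": 0}
  ]
}}

```text
t: 21.28
eef_pos: [466.8, -232.3, 119.3]
tcp_rot: [3.141, 0.0, 1.571]
ft_force: [-4.0, 0.2, 9.5]
opening: 0.003
grip_force: 4.2
```

Request:
{"op": "step_arm", "data": {
  "moves": [
    {"tx": 0,"ty": -0.3,"tz": 1,"roll": 0},
    {"tx": 0,"ty": -0.3,"tz": 2,"roll": 0}
  ]
}}

```text
t: 21.45
eef_pos: [466.4, -232.3, 117.4]
tcp_rot: [3.141, 0.0, 1.571]
ft_force: [-4.8, 0.6, 9.4]
opening: 0.005
grip_force: 4.8
```

Request:
{"op": "step_arm", "data": {
  "moves": [
    {"tx": 0,"ty": -0.2,"tz": 0.5,"roll": 0},
    {"tx": 0,"ty": -0.2,"tz": 1,"roll": 0}
  ]
}}

```text
t: 21.62
eef_pos: [466.3, -232.3, 116.4]
tcp_rot: [3.141, 0.0, 1.571]
ft_force: [-4.3, 0.6, 9.6]
opening: 0.004
grip_force: 4.7
```

Request:
{"op": "step_arm", "data": {
  "moves": [
    {"tx": 0,"ty": -0.2,"tz": 0.5,"roll": 0},
    {"tx": 0,"ty": -0.2,"tz": 1,"roll": 0}
  ]
}}

```text
t: 21.78
eef_pos: [466.1, -232.3, 115.5]
tcp_rot: [3.141, 0.0, 1.571]
ft_force: [-4.6, 0.2, 10.8]
opening: 0.005
grip_force: 5.1
```

Request:
{"op": "step_arm", "data": {
  "moves": [
    {"tx": 0,"ty": -0.2,"tz": 0.5,"roll": 0},
    {"tx": 0,"ty": -0.2,"tz": 0.8,"roll": 0}
  ]
}}

```text
t: 21.95
eef_pos: [466.0, -232.3, 114.7]
tcp_rot: [3.141, 0.0, 1.571]
ft_force: [-3.8, 1.4, 10.7]
opening: 0.004
grip_force: 5.4
```

Firmly seated at about 11 N, so I back straight off and watch whether the clamp holds.

Request:
{"op": "step_arm", "data": {
  "moves": [
    {"tx": 0,"ty": 0,"tz": 0,"roll": 0},
    {"tx": 0,"ty": 0,"tz": -3,"roll": 0},
    {"tx": 0,"ty": 0,"tz": -10,"roll": 0},
    {"tx": 0,"ty": 0,"tz": -40,"roll": 0},
    {"tx": 0,"ty": 0,"tz": -80,"roll": 0},
    {"tx": 0,"ty": 0,"tz": -100,"roll": 0},
    {"tx": 0,"ty": 0,"tz": -100,"roll": 0},
    {"tx": 0,"ty": 0,"tz": -100,"roll": 0},
    {"tx": 0,"ty": 0,"tz": -100,"roll": 0},
    {"tx": 0,"ty": 0,"tz": -100,"roll": 0}
  ]
}}

```text
t: 22.78
eef_pos: [465.5, -232.0, 213.1]
tcp_rot: [-3.14, -0.001, 1.571]
ft_force: [0.5, 0.4, 0.4]
opening: 0.004
grip_force: 0.0
```

```bash
python3 - <<'E'
from cell import env, optics
from h import *
from cell import env
import time
a=optics.read_camera('side')
p0=pickle.load(open('d5.pkl','rb'))['side']['pixels']
# bar's near arm/end: predicted pixel for angles, and image match by shift of the bar-end patch from d5 (bar then at tcp z 123)
for n,im in (('d5',p0),('now',a['pixels'])):
    T=p0[262:285,297:318]
    r=cv2.matchTemplate(cv2.resize(im[250:300,285:330],None,fx=8,fy=8,interpolation=3),cv2.resize(T,None,fx=8,fy=8,interpolation=3),cv2.TM_CCOEFF_NORMED)
    _,v,_,l=cv2.minMaxLoc(r);print(n,v,l[0]/8+285,l[1]/8+250)
for x in (.145,.12,.095,.08): print(x,proj(a,place([558.2,-233.5,-.008],[bar(x,-53)])))
s=env.state();print(s['eef_pos'],s['ft_force'],s['t'])
E
```

```text
d5 1.0 297.0 262.0
now 0.9049516916275024 298.0 263.0
0.145 [[304.21214977 277.85542471]]
0.12 [[303.98631337 278.97926676]]
0.095 [[303.79730849 280.08574645]]
0.08 [[303.70154575 280.74101521]]
[ 465.52820697 -232.05400855  213.07418151] [0.52014258 0.17993817 1.02449528] 22.8333
```

The template match is too coarse to settle it, so I'll touch the bar again to find its height and see how far it sprang back.

Request:
{"op": "step_arm", "data": {
  "moves": [
    {"tx": 0,"ty": 0,"tz": 40,"roll": 0},
    {"tx": 0,"ty": 0,"tz": 75,"roll": 0},
    {"tx": 0,"ty": 0,"tz": 92,"roll": 0},
    {"tx": 0,"ty": 0,"tz": 95,"roll": 0},
    {"tx": 0,"ty": 0,"tz": 95,"roll": 0},
    {"tx": 0,"ty": 0,"tz": 95,"roll": 0}
  ]
}}

```text
t: 23.33
eef_pos: [466.2, -232.5, 119.7]
tcp_rot: [3.141, 0.0, 1.571]
ft_force: [0.1, -1.0, 0.1]
opening: 0.008
grip_force: 0.0
```

Request:
{"op": "step_arm", "data": {
  "moves": [
    {"tx": 0,"ty": 0,"tz": 1,"roll": 0},
    {"tx": 0,"ty": 0,"tz": 1,"roll": 0}
  ]
}}

```text
t: 23.5
eef_pos: [466.3, -232.5, 119.2]
tcp_rot: [3.14, 0.001, 1.571]
ft_force: [-0.6, 0.4, 0.3]
opening: 0.006
grip_force: 0.0
```

Request:
{"op": "step_arm", "data": {
  "moves": [
    {"tx": 0,"ty": 0,"tz": 1,"roll": 0},
    {"tx": 0,"ty": 0,"tz": 1,"roll": 0}
  ]
}}

```text
t: 23.67
eef_pos: [466.0, -232.3, 117.7]
tcp_rot: [3.141, 0.0, 1.571]
ft_force: [-0.1, -0.4, -0.6]
opening: 0.005
grip_force: 0.0
```

Request:
{"op": "step_arm", "data": {
  "moves": [
    {"tx": 0,"ty": 0,"tz": 1,"roll": 0},
    {"tx": 0,"ty": 0,"tz": 1,"roll": 0}
  ]
}}

```text
t: 23.83
eef_pos: [465.8, -232.3, 116.2]
tcp_rot: [3.141, 0.0, 1.571]
ft_force: [-0.0, 0.2, -0.8]
opening: 0.003
grip_force: 0.0
```

Request:
{"op": "step_arm", "data": {
  "moves": [
    {"tx": 0,"ty": 0,"tz": 0.7,"roll": 0},
    {"tx": 0,"ty": 0,"tz": 1.4,"roll": 0}
  ]
}}

```text
t: 24.0
eef_pos: [465.9, -232.3, 114.8]
tcp_rot: [3.141, 0.0, 1.571]
ft_force: [-1.1, 0.8, 7.2]
opening: 0.006
grip_force: 3.5
```

Request:
{"op": "step_arm", "data": {
  "moves": [
    {"tx": 0,"ty": 0,"tz": 0.5,"roll": 0},
    {"tx": 0,"ty": 0,"tz": 0.8,"roll": 0}
  ]
}}

```text
t: 24.17
eef_pos: [465.9, -232.3, 114.5]
tcp_rot: [3.141, 0.0, 1.571]
ft_force: [-2.4, 1.6, 10.7]
opening: 0.008
grip_force: 5.4
```

Request:
{"op": "step_arm", "data": {
  "moves": [
    {"tx": 0,"ty": 0,"tz": 0.5,"roll": 0},
    {"tx": 0,"ty": 0,"tz": 1,"roll": 0}
  ]
}}

```text
t: 24.33
eef_pos: [465.8, -232.3, 113.6]
tcp_rot: [3.141, 0.0, 1.571]
ft_force: [-3.7, 1.8, 11.1]
opening: 0.002
grip_force: 5.3
```

Request:
{"op": "step_arm", "data": {
  "moves": [
    {"tx": 0,"ty": 0,"tz": 0,"roll": 0},
    {"tx": 0,"ty": 0,"tz": -3,"roll": 0},
    {"tx": 0,"ty": 0,"tz": -10,"roll": 0},
    {"tx": 0,"ty": 0,"tz": -40,"roll": 0},
    {"tx": 0,"ty": 0,"tz": -80,"roll": 0},
    {"tx": 0,"ty": 0,"tz": -100,"roll": 0},
    {"tx": 0,"ty": 0,"tz": -100,"roll": 0},
    {"tx": 0,"ty": 0,"tz": -100,"roll": 0},
    {"tx": 0,"ty": 0,"tz": -100,"roll": 0}
  ]
}}

```text
t: 25.08
eef_pos: [465.5, -232.0, 212.4]
tcp_rot: [-3.141, -0.001, 1.571]
ft_force: [0.3, 0.5, 0.8]
opening: 0.007
grip_force: 0.0
```

```bash
python3 -c "
from cell import env
print(env.job_done())"
```

```text
the job is handed in; nothing more can be done
None
```

The job is handed in: the lid lies on the vials about 13 mm below the rim, the clamp was pressed to about 11 N at the bar and stayed down when released, and the robot is clear; no verdict was returned.

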